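# Stack a printed housing and hover its cover ready for gluing

## Robot

A 7-joint arm with a two-finger parallel gripper is mounted at the origin on the work surface. World frame = base frame: x ahead of the robot, y to its left, z up, the work surface at z = 0. Lengths are in m, angles in degrees, forces in N, time in s.
With the tool pointing down it reaches from about 0.425 to 0.875 m from the base axis. Payload 4.7 kg.
Tool frame: the origin (TCP) lies at the very end of the fingers, on their centre line; the grasp point (between the pads) lies env.tcp_to_grasp behind it (env.tcp_to_grasp is the distance from the TCP to the grasp point, in m); z points along the fingers, x is the direction in which the jaws open and shut, and the axes are right-handed (so a half turn about z gives the same grasp; the last joint's range is limited). The gripper opens to 87 mm and grips with 3 to 60 N. Pads are 19 mm wide; open, the fingers measure 117 mm over their backs; the gripper's body (75 mm by 190 mm) begins 51 mm behind the grasp point.
Start: joints at [-67.374, 18.392, -4.016, 83.108, 1.295, 78.541, -3.26], TCP at [0.242, 0.603, 0.223] pointing down, gripper open.
Joint ranges: [-163.93, 163.93], [-17.29, 119.83], [-79.2, 71.16], [3.27, 140.29], [-89.18, 269.18], [5.43, 117.66], [-154.24, 154.24]. Speed limits (degrees/s): [147.25, 147.25, 180, 180, 180, 180, 180].

## Interface

Orientations are given as [roll, pitch, yaw] about the fixed x, y, z axes, in that order (R = Rz(yaw) Ry(pitch) Rx(roll)).
In Python, from cell import env gives the robot as it stands. The module is installed in compiled form; this text tells all that it offers.
- The arm moves only by the tool send_rows, never from a script. Its argument "steps" is a list of rows, each a list of 3 entries, a list of its own where there are three numbers: the shift along the tool's x, y, z in m, then the turn, a rotation vector about the tool's x, y, z in rad, then the finger opening in m, from 0 to 0.087. A call has exactly 5 rows; each row is the pose to reach, as a shift and turn from the pose commanded when the call began, along the tool's axes at that moment; what a row does not reach only later rows make up. A row lasts 1/12 s, in which the tool goes at most 41.7 mm and 7.16 degrees, less where a joint would pass 70% of its speed; a pose out of reach is approached as far as the arm can. A call with a gripper value outside its range is refused whole. The fingers move at their own pace and stop on an object; "grip_force" is the grip in N (left out, the last holds). Time passes only in rows, so rows that repeat a pose let the fingers close, or fill a call up. It gives the time, the measured TCP pose, the force and the opening at its end, in the units of the state.
- env.get_obs(): the state, without advancing time (a new reading comes with each control period).
- env.read_camera(name): name is "scene" or "top"; returns a dict with "pixels" (384x512x3 uint8, red, green, blue), "fx", "fy", "cx", "cy" (pixels), "position" and "rotation" of the camera in the world. Camera axes: x right, y up, looking along -z (the intrinsics and any distortion apply to the point x, -y, -z); pixel columns grow to the right and rows downward; lengths in m; the calibration is good to about 2 mm. A picture is of the moment at which its call begins. There is no depth.
- env.sign_off(): hands the job in, once; it reports no verdict.
The state is a dict: "time_s": time; "qpos": joint angles; "joint_velocities": joint speeds; "effort": joint torques, N m; "tool_pos": TCP position; "tool_rot": TCP orientation; "force": force on the tool from outside, world axes, zero at the start; "wrist_torque": the same for the moment, N m; "grip_width": finger opening in m.
Only numpy, scipy, OpenCV 4.12 (cv2) and the standard library are available. Lean on these libraries where they do the work, as an engineer would, in place of code of your own. Each camera call takes 0.05 s, during which the arm holds its last target.

## Task

Build up the printed housing on the cutting mat: lay the blue spacer frame squarely on the white base tray and let go of it, then lay the orange one squarely on the blue one and let go. Then fetch the yellow cover from the print bed, take it across without touching the tool rack with it, and finish still gripping it, held still, level and lined up about one centimetre above the pile without touching it, so that a teammate can put the glue on; do not put it down or let go. Leave the other tools and parts where they are.

Things in the scene. Friction and masses are not known exactly. Their poses are not given: they have to be found in the camera images.
- base: off-white open printed tray fixed on the green cutting mat (mat 3 mm thick): 84 x 56 mm, 20 mm high, walls 10 mm thick with a flat rim; the bottom of the pile. Origin at the centre of its underside (3 mm above the table); x along its 84 mm length, y along its 56 mm width, z up; symmetric under a half turn
- blue_spacer: blue printed rectangular frame, 84 x 56 mm outside, 12 mm thick, walls 10 mm, open in the middle, about 40 g, lying flat on the green mat. Grip it across its 56 mm width. No pins or lips. Origin at the centre of its underside; x along its 84 mm length, y along its 56 mm width, z up; symmetric under a half turn
- orange_spacer: orange printed frame, the same as the blue one apart from colour (84 x 56 x 12 mm, walls 10 mm), lying flat on the green mat; either may be the nearer. Origin at the centre of its underside; x along its 84 mm length, y along its 56 mm width, z up; symmetric under a half turn
- cover: yellow printed cover, about 60 g: flat plate 84 x 56 x 8 mm with a solid block in the middle of its top, 40 mm (along x) x 30 mm (along y), rising from 8 to 42 mm above the underside, to be gripped across its 30 mm width; a black dot on the block's top. Lies flat on the dark print bed. Flat underside. Origin at the centre of its underside; x along its 84 mm length, y along its 56 mm width, z up; symmetric under a half turn
- bed: dark steel print bed, fixed, 160 x 160 x 6 mm, right of the tool rack; origin at the centre of its underside
- rack: plywood tool rack, fixed between print bed and mat: block 260 mm (along its x) x 50 mm (along its y) x 70 mm high, with a row of six screwdrivers standing in it whose coloured handles end 130 mm above the table; origin at the centre of its underside
- cutters: blue-handled side cutters lying flat, 95 x 50 x 12 mm, at the far edge of the mat; origin on the underside at the pivot, x towards the jaws
- pliers: orange-handled long-nose pliers lying flat, 115 x 50 x 12 mm, on the table close to the robot; origin on the underside at the pivot, x towards the jaws
- marker: white flat-sided marker with a black cap lying on the table at the far right, 130 x 12 x 12 mm; origin on the underside, 45 mm from the plain end; x along it towards the cap
- glue: white glue bottle with a red cap, standing, 40 mm diameter, 100 mm high; origin at the centre of the underside
- caliper: steel slide caliper with a black display lying flat, 190 mm long, 12 mm high, on the table right of the robot; origin on the underside, middle of the beam, x along it
- scrap: off-white scrap of printed plastic, 40 x 22 x 20 mm, beyond the mat; origin on the underside
- screw_jar: glass jar with a black lid, standing, 52 mm diameter, 60 mm high; origin at the centre of the underside
Mind the look-alikes: they are no part of the job. Leave any turquoise look-alike of the blue_spacer alone.

How it is judged (in metres and radians):
On the way, in this order (a step that is already met when the one before it is completed fails the run):
1. the blue spacer lies squarely on the base tray, let go (horizontal distance between blue_spacer and base below 0.006 m and angle between the x axis of blue_spacer and the x axis of base, either way round below 0.09 rad and z of blue_spacer in the frame of base between 0.017 and 0.023 m and angle between blue_spacer's own z axis and vertical below 0.06 rad and contact force between blue_spacer and the fingers below 0.2 N and linear speed of blue_spacer below 0.02 m/s), for 0.2 s.
2. the orange spacer lies squarely on the blue one, let go (horizontal distance between each of blue_spacer, orange_spacer and base below 0.006 m and angle between the x axis of each of blue_spacer, orange_spacer and the x axis of base, either way round below 0.09 rad and z of blue_spacer in the frame of base between 0.017 and 0.023 m and angle between each of blue_spacer, orange_spacer's own z axis and vertical below 0.06 rad and z of orange_spacer in the frame of base between 0.029 and 0.035 m and contact force between orange_spacer and the fingers below 0.2 N and linear speed of orange_spacer below 0.02 m/s), for 0.2 s.
At the end, for the whole second after the job is handed in: Blue, then orange spacer flat on the base, each within 6 mm and 5 degrees of it, still, untouched. Cover gripped and still, touching only the fingers, level within 0.07 rad, its underside 3 to 20 mm above the orange spacer, within 6 mm and 5 degrees of it (all of step 2 and contact force between blue_spacer and the fingers below 0.2 N and linear speed of each of blue_spacer, cover below 0.02 m/s and horizontal distance between cover and orange_spacer below 0.006 m and angle between the x axis of cover and the x axis of orange_spacer, either way round below 0.09 rad and z of cover in the frame of base between 0.047 and 0.064 m and angle between cover's own z axis and vertical below 0.07 rad and contact force between cover and the fingers above 1 N and contact force between cover and orange_spacer below 0.05 N and contact force between cover and blue_spacer below 0.05 N and contact force between cover and base below 0.05 N and contact force between cover and rack below 0.05 N); the arm keeps its last pose, push and grip.
It fails at once if the cover touches the tool rack (contact force between cover and rack above 0.5 N).
It fails at once if a bystander is moved more than 30 mm (distance of any of cutters, pliers, marker, glue, caliper, scrap, screw_jar from where it was at the start of the episode above 0.03 m).
It also fails if it takes over 72 s, if anything falls off the work surface, if the arm or the gripper's body presses on something with over 40 N, if the wrist force passes 120 N, or if a joint passes its speed limit or range.

## Working session

There is one attempt and no reset: what is moved stays moved. The work goes in short steps, Python scripts to look and compute and a tool call to move; the robot and the scene stay as the last step left them, time stands still between calls to the robot, and variables do not carry over. Pictures are saved under pics/ and viewed, and the job is handed in when it is done.

Besides the shell and the picture viewer there is one more tool, called after "Emit:" as a command line: name --argument value ..., lists and objects as JSON in quotes. send_rows: Moves the arm, as the interface text tells. Its arguments: {"type":"object","properties":{"steps":{"type":"array"},"grip_force":{"type":"number"}},"required":["steps"]}

```bash
mkdir -p pics
python3 - <<'E'
from cell import env
import cv2,numpy as np
o=env.get_obs()
print(o, env.tcp_to_grasp)
for n in("scene","top"):
    c=env.read_camera(n); print(n,{k:v for k,v in c.items() if k!="pixels"})
    cv2.imwrite(f"pics/{n}0.png",c["pixels"][:,:,::-1])
E
```

```text
{'time_s': 0.0, 'qpos': array([-67.3743927 ,  18.44131184,  -4.01601407,  83.17545143,
         1.2983222 ,  78.54125254,  -3.26075327]), 'joint_velocities': array([-0.07218746,  0.00219591,  0.03617236, -0.11339896,  0.06036373,
        0.04434954,  0.04018703]), 'effort': array([ 1.31760762e-04, -4.91293502e+01, -4.03269734e-01, -3.12519407e+01,
       -6.37760991e-02,  4.39606409e-02,  1.76724748e-04]), 'tool_pos': array([0.24142927, 0.60289422, 0.22143127]), 'tool_rot': array([1.79991115e+02, 1.12583027e-01, 6.81845138e+01]), 'force': array([ 0.23003228, -0.95512563, -0.25901571]), 'wrist_torque': array([-0.01882681, -0.03257804,  0.05859512]), 'grip_width': 0.08722832426205475} 0.0187
scene {'fx': 484.13074868036557, 'fy': 484.13074868036557, 'cx': 253.96590689484734, 'cy': 192.86683520370113, 'position': array([ 1.55767128, -0.57950713,  0.82136592]), 'rotation': array([56.90058245,  1.27693014, 60.49729269])}
top {'fx': 478.47025842200077, 'fy': 478.47025842200077, 'cx': 256.21828612604395, 'cy': 193.94944291813275, 'position': array([ 0.44215328, -0.00535034,  1.42563027]), 'rotation': array([  2.60913506,   0.51119156, -88.28149845])}
```

View pics/scene0.png

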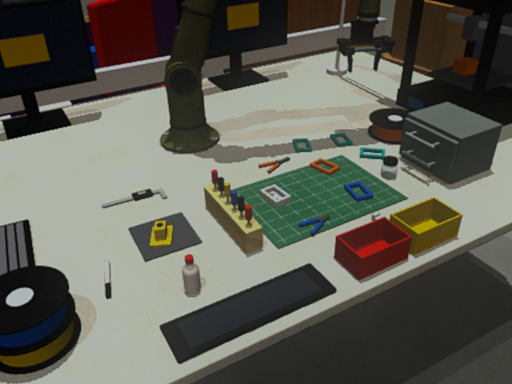

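View pics/top0.png

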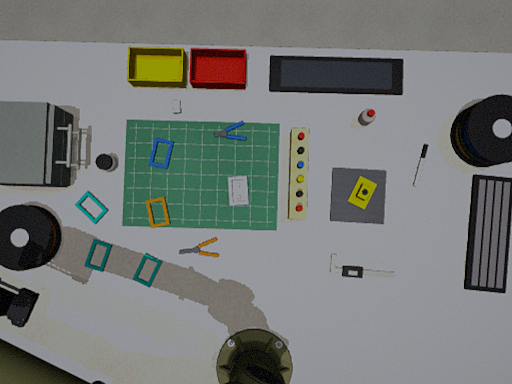

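The top view shows blue at (162,153), orange at (158,212), base at (238,190) and cover at (362,192), with the rack around x=299. Three turquoise look-alikes lie off the mat.

```bash
cat > h.py <<'E'
from cell import env
import cv2,numpy as np
from scipy.spatial.transform import Rotation as R
def cam(n,save=None):
    c=env.read_camera(n)
    c["R"]=R.from_euler('xyz',c["rotation"],degrees=True).as_matrix()
    if save: cv2.imwrite(f"pics/{save}.png",c["pixels"][:,:,::-1])
    return c
def ray(c,uv,z):
    uv=np.atleast_2d(np.asarray(uv,float))
    d=np.c_[(uv[:,0]-c["cx"])/c["fx"],-(uv[:,1]-c["cy"])/c["fy"],-np.ones(len(uv))]@c["R"].T
    return c["position"]+d*((z-c["position"][2])/d[:,2])[:,None]
def proj(c,p):
    q=(np.atleast_2d(p)-c["position"])@c["R"]
    return np.c_[c["cx"]+c["fx"]*q[:,0]/-q[:,2],c["cy"]-c["fy"]*q[:,1]/-q[:,2]]
HSV={"blue":((100,130,60),(125,255,255)),"orange":((8,130,90),(20,255,255)),"yellow":((22,150,80),(33,255,255)),"white":((0,0,150),(180,60,255)),"teal":((80,100,60),(95,255,255))}
def mask(c,col,box,s=4):
    x0,y0,x1,y1=box
    im=c["pixels"][y0:y1,x0:x1]
    im=cv2.resize(im,None,fx=s,fy=s,interpolation=cv2.INTER_CUBIC)
    return cv2.inRange(cv2.cvtColor(im,cv2.COLOR_RGB2HSV),*[np.array(v) for v in HSV[col]])
def rect(c,col,box,z,s=4):
    m=mask(c,col,box,s)
    cs,_=cv2.findContours(m,cv2.RETR_EXTERNAL,cv2.CHAIN_APPROX_NONE)
    k=max(cs,key=cv2.contourArea)[:,0].astype(float)
    uv=(k+.5)/s-.5+np.array(box[:2])
    P=ray(c,uv,z)[:,:2]
    (cx,cy),(w,h),a=cv2.minAreaRect((P*1000).astype(np.float32))
    if w<h: w,h,a=h,w,a+90
    return np.round([cx,cy],1),round(w,1),round(h,1),round((a+90)%180-90,1)
E
python3 - <<'E'
from h import *
c=cam("top")
for n,col,b,z in[("blue","blue",(140,128,185,178),.009),("orange","orange",(140,190,180,236),.009),("base","white",(222,170,256,212),.013),("cover","yellow",(340,168,385,215),.01)]:
    print(n,rect(c,col,b,z))
s=cam("scene")
for n,col,b,z in[("blue","blue",(338,178,378,204),.009),("orange","orange",(305,155,345,178),.009),("base","white",(255,180,295,208),.013)]:
    print('scene',n,rect(s,col,b,z))
for uv in[(299,132),(299,213)]: print(ray(c,uv,.07))
for cc,bx,f in((c,(110,110,290,240),"tc"),(s,(190,130,420,250),"sc"),(c,(285,120,400,240),"tc2")):
    x0,y0,x1,y1=bx
    cv2.imwrite(f"pics/{f}.png",cv2.resize(cc["pixels"][y0:y1,x0:x1,::-1],None,fx=3.4,fy=3.4,interpolation=cv2.INTER_CUBIC))
E
```

```text
blue (array([621. , 297.8]), 86.3, 59.0, -10.9)
orange (array([444.4, 300.7]), 84.5, 56.7, 13.2)
base (array([515.4,  63.9]), 84.1, 54.8, 6.0)
cover (array([ 520.8, -302.4]), 84.8, 57.3, -25.3)
scene blue (array([618.8, 298.9]), 100.3, 63.5, -11.0)
scene orange (array([438.5, 304.6]), 89.1, 63.5, 14.9)
scene base (array([500.4,  71.1]), 85.4, 55.9, 5.3)
[[ 0.68386149 -0.10802206  0.07      ]]
[[ 0.45319686 -0.11400368  0.07      ]]
```

View pics/tc.png

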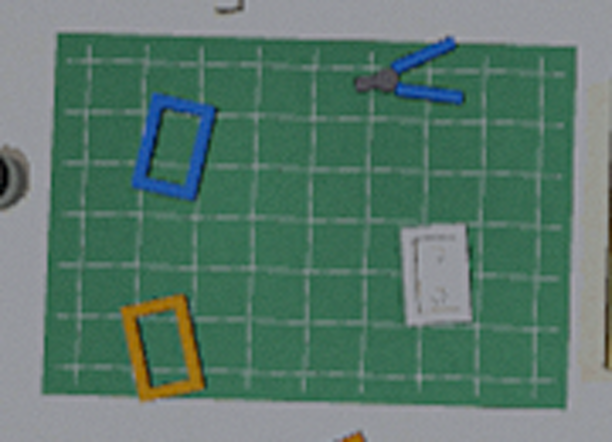

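View pics/sc.png

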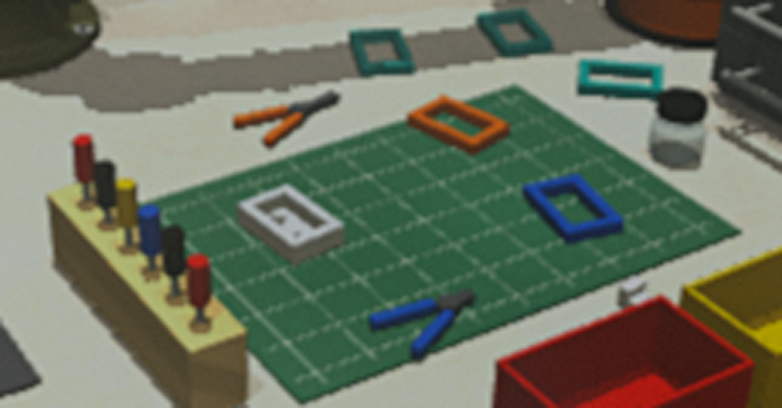

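View pics/tc2.png

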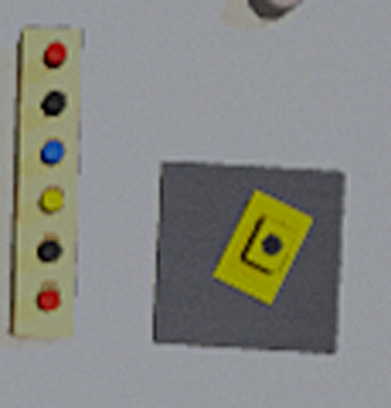

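```bash
cat >> h.py <<'E'
def go(x,y,z,yaw):
    o=env.get_obs(); A=R.from_euler('xyz',o["tool_rot"],degrees=True)
    B=R.from_euler('xyz',[180,0,yaw],degrees=True)
    d=np.array([x,y,z])-o["tool_pos"]
    print("t",round(o["time_s"],2),"pos",np.round(o["tool_pos"],4),"rot",np.round(o["tool_rot"],2),"w",round(o["grip_width"],4),"F",np.round(o["force"],1))
    print("shift now-axes",np.round(A.inv().apply(d),4),"turn",np.round((A.inv()*B).as_rotvec(),4),"| shift in final axes",np.round(B.inv().apply(d),4),"len",round(np.linalg.norm(d),3))
E
python3 -c "
from h import *
go(.621,.298,.10,79.1)"
```

```text
t 0.2 pos [0.2415 0.6031 0.2219] rot [1.7999e+02 7.0000e-02 6.8180e+01] w 0.0874 F [ 0.4 -0.3 -0.7]
shift now-axes [-0.1421  0.4657  0.1221] turn [-0.      0.0012 -0.1905] | shift in final axes [-0.2278  0.4303  0.1219] len 0.502
```

Emit:
send_rows --steps '[[[-0.0095,0.031,0.008],[0,0,-0.038],0.087],[[-0.019,0.062,0.016],[0,0,-0.076],0.087],[[-0.0285,0.093,0.024],[0,0,-0.114],0.087],[[-0.038,0.124,0.032],[0,0,-0.152],0.087],[[-0.0475,0.155,0.04],[0,0.001,-0.19],0.087]]' --grip_force 15

```text
time_s: 0.62
tool_pos: [0.3688, 0.5006, 0.1821]
tool_rot: [180.0, -0.1, 79.2]
force: [-0.3, 1.5, -0.5]
grip_width: 0.0869
```

```bash
python3 -c "
from h import *
go(.621,.298,.10,79.1)"
```

```text
t 0.62 pos [0.3688 0.5006 0.1821] rot [ 1.7999e+02 -5.0000e-02  7.9200e+01] w 0.0869 F [-0.3  1.5 -0.5]
shift now-axes [-0.1518  0.2857  0.082 ] turn [ 0.0001 -0.0009  0.0017] | shift in final axes [-0.1512  0.286   0.0821] len 0.334
```

Emit:
send_rows --steps '[[[-0.017,0.032,0.009],[0,0,0],0.087],[[-0.034,0.064,0.018],[0,0,0],0.087],[[-0.051,0.096,0.027],[0,0,0],0.087],[[-0.068,0.128,0.036],[0,0,0],0.087],[[-0.085,0.16,0.045],[0,0,0.001],0.087]]'

```text
time_s: 1.03
tool_pos: [0.5099, 0.3867, 0.1371]
tool_rot: [180.0, -0.1, 79.0]
force: [-0.3, 0.3, 1.1]
grip_width: 0.0872
```

Emit:
send_rows --steps '[[[-0.017,0.032,0.009],[0,0,0],0.087],[[-0.034,0.064,0.018],[0,0,0],0.087],[[-0.051,0.096,0.027],[0,0,0],0.087],[[-0.066,0.126,0.037],[0,0,0],0.087],[[-0.066,0.126,0.037],[0,0,0],0.087]]'

```text
time_s: 1.45
tool_pos: [0.6252, 0.2893, 0.0976]
tool_rot: [179.9, 0.3, 78.4]
force: [0.1, -2.7, 0.6]
grip_width: 0.0869
```

```bash
python3 -c "
from h import *
c=cam('scene','s1'); c=cam('top','t1')
go(.621,.298,.006,79.1)"
```

```text
t 1.55 pos [0.6208 0.2966 0.0992] rot [-1.7995e+02  5.0000e-02  7.8770e+01] w 0.0868 F [-1.1  0.2 -0.1]
shift now-axes [ 0.0015 -0.      0.0932] turn [-0.0009  0.0009 -0.0057] | shift in final axes [ 0.0014 -0.0001  0.0932] len 0.093
```

View pics/t1.png

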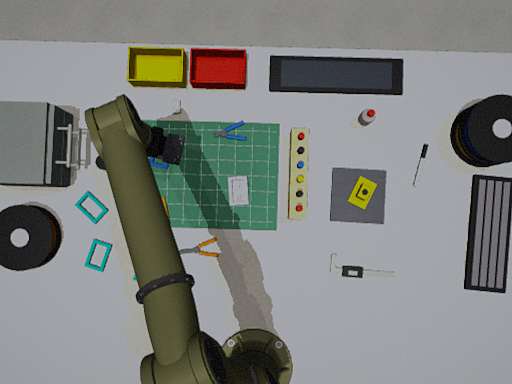

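View pics/s1.png

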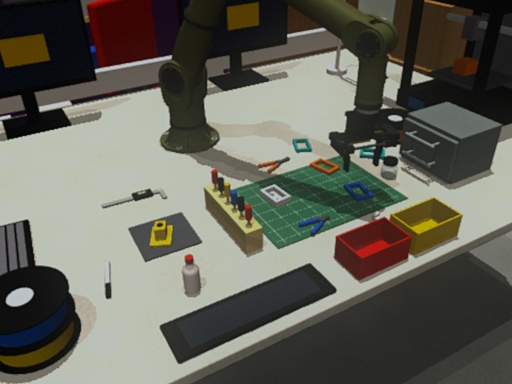

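Fingers straddle blue, which lies under them near (358,190) in the scene view. I'll descend next.

Emit:
send_rows --steps '[[[0.001,0,0.02],[0,0,-0.005],0.087],[[0.0015,0,0.045],[0,0,-0.005],0.087],[[0.0015,0,0.068],[0,0,-0.005],0.087],[[0.0015,0,0.083],[0,0,-0.005],0.087],[[0.0015,0,0.09],[0,0,-0.005],0.087]]'

```text
time_s: 1.97
tool_pos: [0.6176, 0.3018, 0.0079]
tool_rot: [-179.8, 0.0, 79.4]
force: [0.2, 0.5, 0.5]
grip_width: 0.0868
```

Emit:
send_rows --steps '[[[0,0,0],[0,0,0],0.087],[[0,0,0.002],[0,0,0],0.087],[[0,0,0.003],[0,0,0],0.087],[[0,0,0.003],[0,0,0],0.087],[[0,0,0.003],[0,0,0],0.087]]'

```text
time_s: 2.38
tool_pos: [0.621, 0.3011, 0.0087]
tool_rot: [179.9, -0.1, 79.3]
force: [0.5, 0.5, 1.4]
grip_width: 0.0872
```

```bash
python3 -c "
from h import *
go(.621,.298,.006,79.1)"
```

```text
t 2.38 pos [0.621  0.3011 0.0087] rot [ 1.7991e+02 -1.3000e-01  7.9290e+01] w 0.0872 F [0.5 0.5 1.4]
shift now-axes [-0.0031  0.0005  0.0027] turn [ 0.0016 -0.0023  0.0033] | shift in final axes [-0.0031  0.0006  0.0027] len 0.004
```

Emit:
send_rows --steps '[[[-0.001,0,0.002],[0,0,0],0.087],[[-0.001,0,0.002],[0,0,0],0.087],[[-0.001,0,0.002],[0,0,0],0.087],[[-0.001,0,0.002],[0,0,0],0.087],[[-0.001,0,0.002],[0,0,0],0.087]]'

```text
time_s: 2.8
tool_pos: [0.6201, 0.2998, 0.0055]
tool_rot: [180.0, -0.1, 79.3]
force: [0.3, -0.5, -0.0]
grip_width: 0.0869
```

```bash
python3 -c "
from h import *
go(.621,.298,.006,79.1)
c=cam('scene','s2')
go(.621,.298,.006,79.1)
cv2.imwrite('pics/s2c.png',cv2.resize(c['pixels'][110:230,300:430,::-1],None,fx=4.5,fy=4.5,interpolation=cv2.INTER_CUBIC))"
```

```text
t 2.8 pos [0.6201 0.2998 0.0055] rot [ 1.7999e+02 -7.0000e-02  7.9300e+01] w 0.0869 F [ 0.3 -0.5 -0. ]
shift now-axes [-0.0016  0.0012 -0.0005] turn [ 0.0002 -0.0011  0.0034] | shift in final axes [-0.0016  0.0012 -0.0005] len 0.002
t 2.85 pos [0.6201 0.2999 0.0055] rot [ 1.7999e+02 -7.0000e-02  7.9300e+01] w 0.087 F [0.3 0.2 0.7]
shift now-axes [-0.0017  0.0012 -0.0005] turn [ 0.0002 -0.0011  0.0035] | shift in final axes [-0.0017  0.0012 -0.0005] len 0.002
```

View pics/s2c.png

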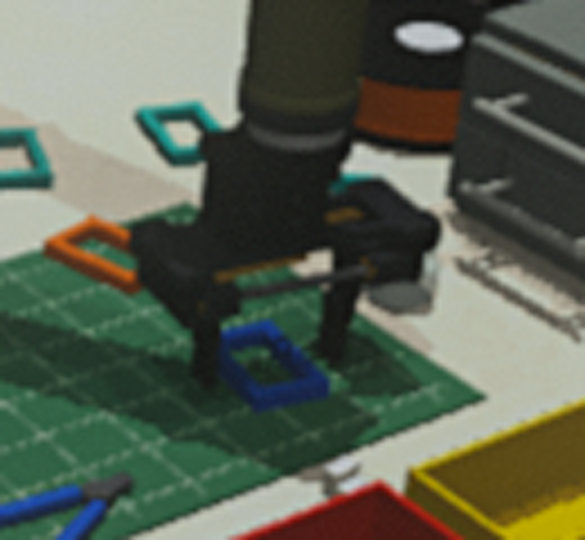

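Settled. The finger tips are at about (207,385) and (330,355) in the crop and their midpoint falls on the frame's centre. Closing now.

Emit:
send_rows --steps '[[[-0.001,0.001,0],[0,0,0.003],0.06],[[-0.001,0.001,0],[0,0,0.003],0.05],[[-0.001,0.001,0],[0,0,0.003],0.045],[[-0.001,0.001,0],[0,0,0.003],0.045],[[-0.001,0.001,0],[0,0,0.003],0.045]]' --grip_force 15

```text
time_s: 3.27
tool_pos: [0.6209, 0.2986, 0.0054]
tool_rot: [180.0, -0.1, 79.1]
force: [0.2, 0.2, 0.3]
grip_width: 0.0616
```

Emit:
send_rows --steps '[[[0,0,0],[0,0,0],0.045],[[0,0,0],[0,0,0],0.045],[[0,0,0],[0,0,0],0.045],[[0,0,0],[0,0,0],0.045],[[0,0,0],[0,0,0],0.045]]'

```text
time_s: 3.68
tool_pos: [0.6209, 0.2986, 0.0055]
tool_rot: [180.0, -0.1, 79.1]
force: [0.1, -0.3, 0.1]
grip_width: 0.0556
```

```bash
python3 -c "
from h import *
go(.621,.298,.07,79.1)"
```

```text
t 3.68 pos [0.6209 0.2986 0.0055] rot [ 1.7999e+02 -6.0000e-02  7.9120e+01] w 0.0556 F [ 0.1 -0.3  0.1]
shift now-axes [-0.0005  0.0002 -0.0645] turn [ 0.0001 -0.001   0.0004] | shift in final axes [-0.0006  0.0002 -0.0645] len 0.065
```

Emit:
send_rows --steps '[[[0,0,-0.006],[0,0,0],0.045],[[0,0,-0.02],[0,0,0],0.045],[[0,0,-0.036],[0,0,0],0.045],[[0,0,-0.05],[0,0,0],0.045],[[0,0,-0.06],[0,0,0],0.045]]'

```text
time_s: 4.1
tool_pos: [0.622, 0.2992, 0.0686]
tool_rot: [179.8, -0.2, 79.1]
force: [0.0, 0.9, 0.1]
grip_width: 0.0558
```

```bash
python3 -c "
from h import *
c=cam('scene','s3')
go(.5154,.0639,.065,96)
cv2.imwrite('pics/s3c.png',cv2.resize(c['pixels'][110:230,300:430,::-1],None,fx=4.5,fy=4.5,interpolation=cv2.INTER_CUBIC))"
```

```text
t 4.15 pos [0.623  0.2996 0.0705] rot [179.72  -0.29  79.12] w 0.0557 F [1.2 0.2 1.9]
shift now-axes [-0.2518 -0.0612  0.0039] turn [ 0.0056 -0.0043 -0.2946] | shift in final axes [-0.2232 -0.1317  0.0055] len 0.259
```

View pics/s3c.png

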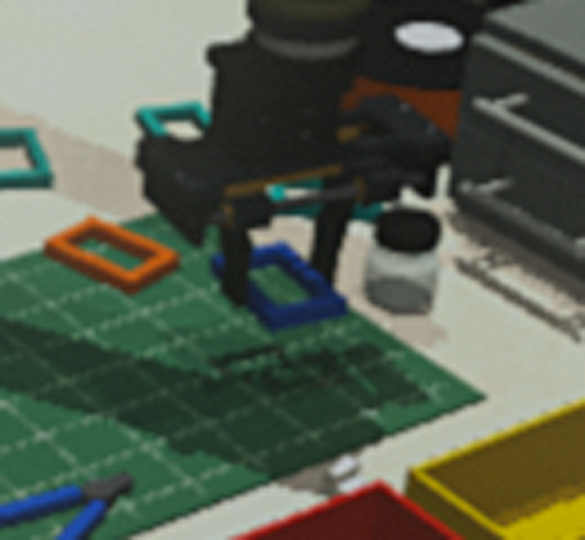

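Blue is in the fingers and clear of the mat, centred at about (285,285) in the crop. Moving to above the base.

Emit:
send_rows --steps '[[[-0.015,-0.004,0.0],[0,0,-0.03],0.045],[[-0.04,-0.01,0.0],[0,0,-0.09],0.045],[[-0.07,-0.017,0.0],[0,0,-0.16],0.045],[[-0.1,-0.024,0.0],[0,0,-0.23],0.045],[[-0.13,-0.031,0.0],[0,0,-0.295],0.045]]'

```text
time_s: 4.57
tool_pos: [0.5652, 0.1757, 0.0655]
tool_rot: [180.0, -0.1, 96.3]
force: [0.1, 0.2, 0.2]
grip_width: 0.0554
```

```bash
python3 -c "
from h import *
go(.5154,.0639,.065,96)"
```

```text
t 4.57 pos [0.5652 0.1757 0.0655] rot [ 1.7996e+02 -5.0000e-02  9.6250e+01] w 0.0554 F [0.1 0.2 0.2]
shift now-axes [-0.1057 -0.0617  0.0003] turn [ 0.0007 -0.0009  0.0044] | shift in final axes [-0.1059 -0.0612  0.0005] len 0.122
```

Emit:
send_rows --steps '[[[-0.026,-0.015,0.0],[0,0,0],0.045],[[-0.052,-0.03,0.0],[0,0,0],0.045],[[-0.076,-0.044,0.0],[0,0,0.004],0.045],[[-0.094,-0.054,0.0],[0,0,0.004],0.045],[[-0.103,-0.06,0.0],[0,0,0.004],0.045]]'

```text
time_s: 4.98
tool_pos: [0.5161, 0.0648, 0.0654]
tool_rot: [180.0, -0.0, 95.6]
force: [0.3, 0.1, 0.4]
grip_width: 0.0559
```

Emit:
send_rows --steps '[[[-0.003,-0.001,0.0],[0,0,0],0.045],[[-0.003,-0.001,0.008],[0,0,0],0.045],[[-0.003,-0.001,0.016],[0,0,0],0.045],[[-0.003,-0.001,0.02],[0,0,0],0.045],[[-0.003,-0.001,0.02],[0,0,0],0.045]]'

```text
time_s: 5.4
tool_pos: [0.5154, 0.0662, 0.0434]
tool_rot: [-179.9, -0.1, 95.9]
force: [-0.2, 0.8, -0.5]
grip_width: 0.0561
```

Emit:
send_rows --steps '[[[0,0,0],[0,0,0],0.045],[[0,0,0],[0,0,0],0.045],[[0,0,0],[0,0,0],0.045],[[0,0,0],[0,0,0],0.045],[[0,0,0],[0,0,0],0.045]]'

```text
time_s: 5.82
tool_pos: [0.5166, 0.0651, 0.0454]
tool_rot: [179.9, -0.1, 95.8]
force: [0.1, -0.4, 0.6]
grip_width: 0.0558
```

```bash
python3 -c "
from h import *
go(.5154,.0639,.026,96)
c=cam('scene','s4')
cv2.imwrite('pics/s4c.png',cv2.resize(c['pixels'][120:240,200:330,::-1],None,fx=4.5,fy=4.5,interpolation=cv2.INTER_CUBIC))
c=cam('top','t4')
cv2.imwrite('pics/t4c.png',cv2.resize(c['pixels'][150:240,180:300,::-1],None,fx=4.5,fy=4.5,interpolation=cv2.INTER_CUBIC))
go(.5154,.0639,.026,96)
"
```

```text
t 5.82 pos [0.5166 0.0651 0.0454] rot [ 1.7995e+02 -6.0000e-02  9.5800e+01] w 0.0558 F [ 0.1 -0.4  0.6]
shift now-axes [-0.0011 -0.0013  0.0194] turn [ 0.0009 -0.001  -0.0034] | shift in final axes [-0.001  -0.0013  0.0194] len 0.02
t 5.92 pos [0.5165 0.065  0.0454] rot [ 1.7996e+02 -6.0000e-02  9.5800e+01] w 0.0558 F [-0.3 -0.6 -0.2]
shift now-axes [-0.001  -0.0012  0.0194] turn [ 0.0007 -0.001  -0.0035] | shift in final axes [-0.001  -0.0012  0.0194] len 0.019
```

View pics/s4c.png

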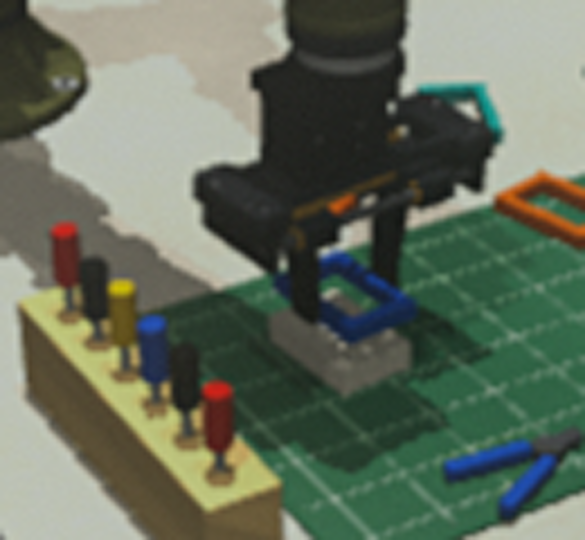

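View pics/t4c.png

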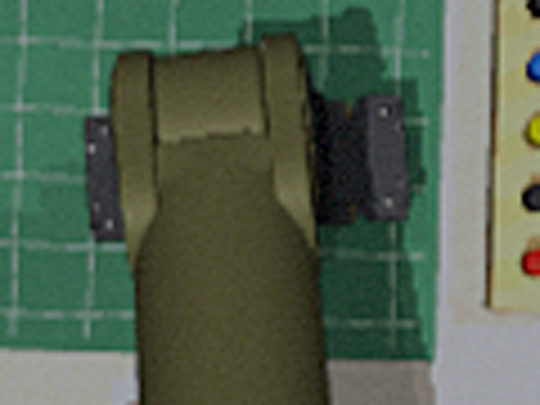

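Run:
```python
from h import *
c=cam("scene")
im=cv2.imread("pics/scene0.png"); x0,y0,x1,y1=250,178,300,214
cv2.imwrite("pics/b0.png",cv2.resize(im[y0:y1,x0:x1],None,fx=14,fy=14,interpolation=cv2.INTER_CUBIC))
# predicted rim corners from top measurement
def corners(cx,cy,a,z):
    r=np.radians(a);ex=np.array([np.cos(r),np.sin(r)]);ey=np.array([-ex[1],ex[0]])
    return np.array([[*(np.array([cx,cy])+sx*.042*ex+sy*.028*ey),z] for sx,sy in((-1,-1),(-1,1),(1,1),(1,-1))])
print((proj(c,corners(.5154,.0639,6,.023))-[x0,y0]+.5)*14)
# blue held: tcp .5165,.065 yaw 95.8, bottom z .043 ; top .055
im=c["pixels"][:,:,::-1];X0,Y0=255,172
cv2.imwrite("pics/b1.png",cv2.resize(im[Y0:Y0+36,X0:X0+50],None,fx=14,fy=14,interpolation=cv2.INTER_CUBIC))
for z in(.0435,.0555):print(z,(proj(c,corners(.5165,.065,5.8,z))-[X0,Y0]+.5)*14)
```

```text
[[141.9611114  171.31398584]
 [346.09158615  88.16283398]
 [586.19745308 253.95987505]
 [378.25498717 343.6239622 ]]
0.0435 [[ 77.69210739 176.02998204]
 [283.82399031  94.02804348]
 [525.09973403 258.46259171]
 [315.0208325  346.95021968]]
0.0555 [[ 76.83183373 128.7655034 ]
 [283.88860897  47.24701486]
 [526.27484083 210.53431244]
 [315.23531638 298.52704745]]
```

View pics/b0.png

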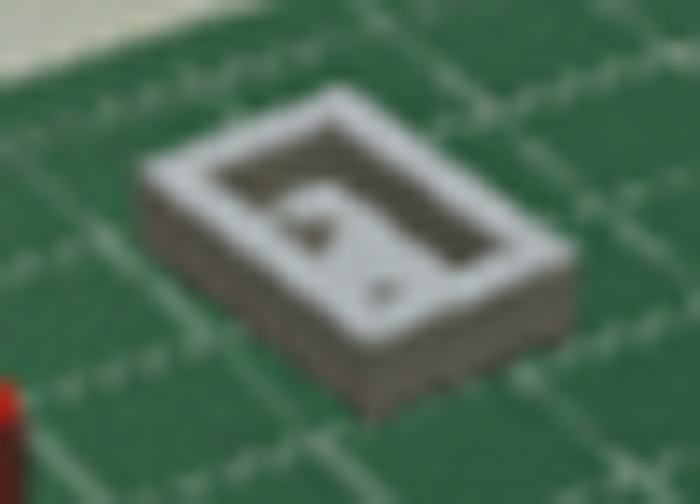

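View pics/b1.png

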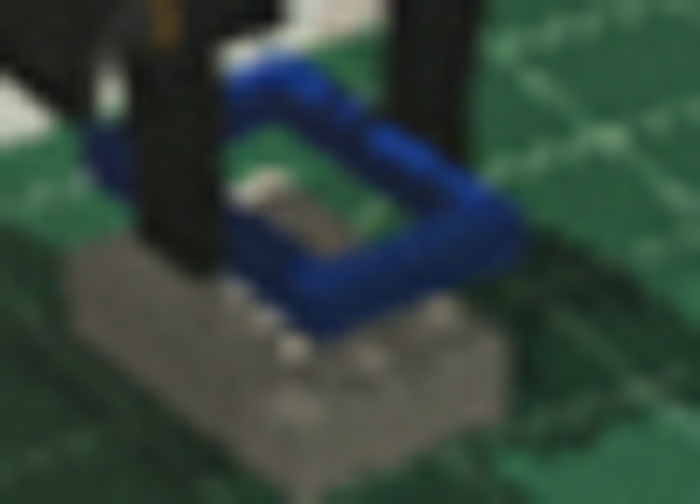

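Base rim corners in the scene view match the top-view estimate to about 1 mm, and blue lines up with it apart from roughly 1 to 1.5 mm along x, which I'll correct while lowering.

Emit:
send_rows --steps '[[[-0.001,-0.002,0.004],[0,0,-0.003],0.045],[[-0.001,-0.002,0.009],[0,0,-0.003],0.045],[[-0.001,-0.002,0.013],[0,0,-0.003],0.045],[[-0.001,-0.002,0.016],[0,0,-0.003],0.045],[[-0.001,-0.002,0.018],[0,0,-0.003],0.045]]'

```text
time_s: 6.38
tool_pos: [0.5141, 0.0637, 0.0264]
tool_rot: [-180.0, -0.1, 96.0]
force: [-0.0, 0.7, -1.0]
grip_width: 0.0562
```

Emit:
send_rows --steps '[[[0,0,0.0],[0,0,0],0.045],[[0,0,0.0],[0,0,0],0.045],[[0,0,0.001],[0,0,0],0.045],[[0,0,0.0015],[0,0,0],0.045],[[0,0,0.0015],[0,0,0],0.045]]'

```text
time_s: 6.8
tool_pos: [0.5145, 0.0638, 0.0257]
tool_rot: [180.0, -0.1, 96.0]
force: [0.4, 0.2, 0.3]
grip_width: 0.0557
```

Emit:
send_rows --steps '[[[0,0,0.0],[0,0,0],0.045],[[0,0,0.0],[0,0,0],0.045],[[0,0,0.0],[0,0,0],0.045],[[0,0,0.0],[0,0,0],0.045],[[0,0,0.0],[0,0,0],0.045]]'

```text
time_s: 7.22
tool_pos: [0.5145, 0.0638, 0.0257]
tool_rot: [180.0, -0.1, 96.0]
force: [1.0, -0.2, -0.6]
grip_width: 0.0558
```

```bash
python3 -c "
from h import *
go(.5146,.0637,.0255,96)
c=cam('scene')
cv2.imwrite('pics/s5c.png',cv2.resize(c['pixels'][172:208,255:305,::-1],None,fx=14,fy=14,interpolation=cv2.INTER_CUBIC))
"
```

```text
t 7.22 pos [0.5145 0.0638 0.0257] rot [ 1.7997e+02 -6.0000e-02  9.5970e+01] w 0.0558 F [ 1.  -0.2 -0.6]
shift now-axes [-0.0001  0.      0.0002] turn [ 0.0006 -0.001  -0.0006] | shift in final axes [-0.0001  0.      0.0002] len 0.0
```

View pics/s5c.png

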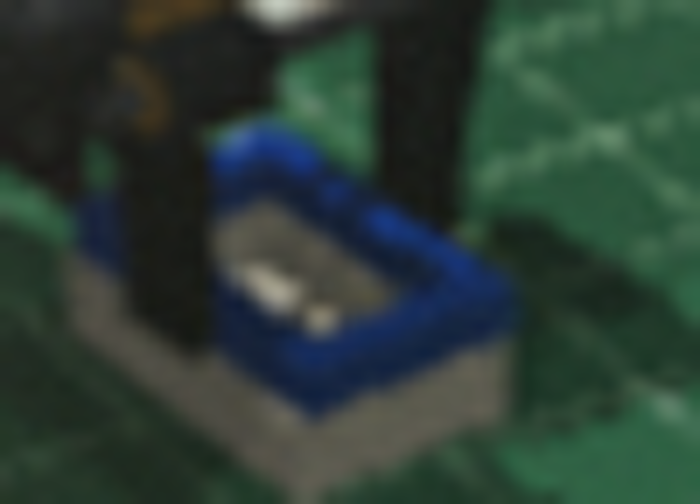

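Emit:
send_rows --steps '[[[-0.0015,-0.0013,-0.001],[0,0,0],0.045],[[-0.0015,-0.0013,-0.001],[0,0,0],0.045],[[-0.0015,-0.0013,-0.0005],[0,0,0],0.045],[[-0.0015,-0.0013,0.0005],[0,0,0],0.045],[[-0.0015,-0.0013,0.0005],[0,0,0],0.045]]'

```text
time_s: 7.68
tool_pos: [0.5135, 0.0621, 0.0253]
tool_rot: [180.0, -0.1, 96.0]
force: [-1.4, -0.5, 1.7]
grip_width: 0.0556
```

Emit:
send_rows --steps '[[[0,0,0.0],[0,0,0],0.045],[[0,0,0.0],[0,0,0],0.058],[[0,0,0.0],[0,0,0],0.065],[[0,0,0.0],[0,0,0],0.075],[[0,0,0.0],[0,0,0],0.087]]'

```text
time_s: 8.1
tool_pos: [0.5133, 0.0622, 0.0251]
tool_rot: [180.0, -0.1, 96.0]
force: [0.4, -0.2, 0.8]
grip_width: 0.0704
```

Emit:
send_rows --steps '[[[0,0,0.0],[0,0,0],0.087],[[0,0,0.0],[0,0,0],0.087],[[0,0,-0.01],[0,0,0],0.087],[[0,0,-0.03],[0,0,0],0.087],[[0,0,-0.06],[0,0,0],0.087]]'

```text
time_s: 8.52
tool_pos: [0.5112, 0.0617, 0.0842]
tool_rot: [-179.7, -0.0, 96.0]
force: [0.1, 0.3, 0.6]
grip_width: 0.0868
```

```bash
python3 -c "
from h import *
go(.4444,.3007,.09,103.2)
c=cam('scene')
cv2.imwrite('pics/s6c.png',cv2.resize(c['pixels'][172:208,255:305,::-1],None,fx=14,fy=14,interpolation=cv2.INTER_CUBIC))
"
```

```text
t 8.52 pos [0.5112 0.0617 0.0842] rot [-1.7973e+02 -1.0000e-02  9.5970e+01] w 0.0868 F [0.1 0.3 0.6]
shift now-axes [ 0.2447 -0.0416 -0.0056] turn [-0.0047 -0.0006 -0.1262] | shift in final axes [ 0.2479 -0.0105 -0.0058] len 0.248
```

View pics/s6c.png

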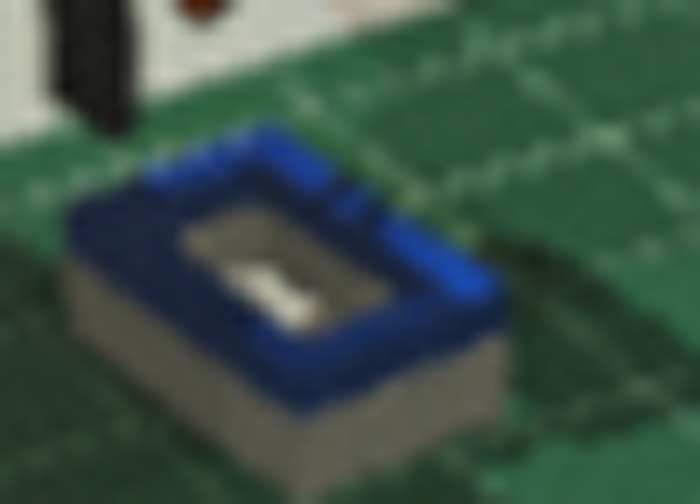

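Blue sits flush on the base: left edges 70 vs 68, right 508 vs 507, near corner 302 vs 300 in the 14x crop. Next is orange.

Emit:
send_rows --steps '[[[0.02,-0.003,0.0],[0,0,-0.025],0.087],[[0.05,-0.008,0.0],[0,0,-0.05],0.087],[[0.08,-0.013,0.0],[0,0,-0.076],0.087],[[0.115,-0.019,0.0],[0,0,-0.1],0.087],[[0.15,-0.025,0.0],[0,0,-0.126],0.087]]'

```text
time_s: 8.98
tool_pos: [0.4724, 0.2101, 0.0861]
tool_rot: [179.9, -0.1, 103.2]
force: [1.4, 0.7, -0.1]
grip_width: 0.087
```

```bash
python3 -c "
from h import *
go(.4444,.3007,.05,103.2)
"
```

```text
t 8.98 pos [0.4724 0.2101 0.0861] rot [ 1.7991e+02 -7.0000e-02  1.0322e+02] w 0.087 F [ 1.4  0.7 -0.1]
shift now-axes [ 0.0946 -0.0067  0.0362] turn [ 0.0015 -0.0012  0.0003] | shift in final axes [ 0.0946 -0.0066  0.0361] len 0.101
```

Emit:
send_rows --steps '[[[0.025,-0.002,0.009],[0,0,0],0.087],[[0.05,-0.004,0.018],[0,0,0],0.087],[[0.07,-0.005,0.027],[0,0,0],0.087],[[0.087,-0.006,0.034],[0,0,0],0.087],[[0.094,-0.0065,0.036],[0,0,0],0.087]]'

```text
time_s: 9.4
tool_pos: [0.443, 0.3017, 0.0488]
tool_rot: [-179.9, -0.1, 103.4]
force: [-1.1, 0.5, -0.5]
grip_width: 0.0868
```

Emit:
send_rows --steps '[[[0,0,0],[0,0,0],0.087],[[0,0,0.0],[0,0,0],0.087],[[0,0,0.0],[0,0,0],0.087],[[0,0,0.0],[0,0,0],0.087],[[0,0,0.0],[0,0,0],0.087]]'

```text
time_s: 9.82
tool_pos: [0.4459, 0.2977, 0.0499]
tool_rot: [179.9, -0.0, 103.1]
force: [0.2, -0.3, 0.0]
grip_width: 0.0875
```

```bash
python3 -c "
from h import *
go(.4444,.3007,.0055,103.2)
c=cam('scene')
cv2.imwrite('pics/s7c.png',cv2.resize(c['pixels'][100:220,270:400,::-1],None,fx=4.5,fy=4.5,interpolation=cv2.INTER_CUBIC))
"
```

```text
t 9.82 pos [0.4459 0.2977 0.0499] rot [ 1.7992e+02 -5.0000e-02  1.0308e+02] w 0.0875 F [ 0.2 -0.3  0. ]
shift now-axes [ 0.0032 -0.0009  0.0444] turn [ 0.0013 -0.0008 -0.0021] | shift in final axes [ 0.0033 -0.0008  0.0444] len 0.045
```

View pics/s7c.png

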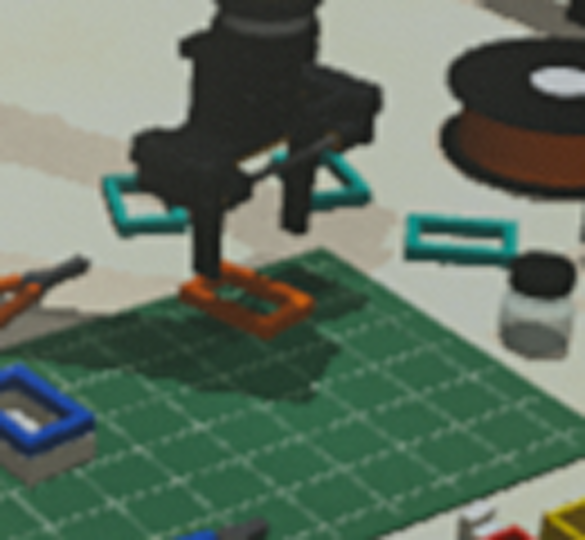

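Fingers are above orange (around (248,300) in the crop) on either side. Descending and gripping.

Emit:
send_rows --steps '[[[0.003,-0.001,0.012],[0,0,-0.002],0.087],[[0.003,-0.001,0.025],[0,0,-0.002],0.087],[[0.003,-0.001,0.036],[0,0,-0.002],0.087],[[0.003,-0.001,0.042],[0,0,-0.002],0.087],[[0.003,-0.001,0.0435],[0,0,-0.002],0.087]]'

```text
time_s: 10.28
tool_pos: [0.4423, 0.3006, 0.004]
tool_rot: [-179.9, 0.0, 103.3]
force: [-0.4, -0.8, -0.0]
grip_width: 0.0871
```

Emit:
send_rows --steps '[[[0,0,0],[0,0,0],0.087],[[0,0,0.0],[0,0,0],0.087],[[0,0,0.0],[0,0,0],0.087],[[0,0,0.0],[0,0,0],0.087],[[0,0,0.0],[0,0,0],0.087]]'

```text
time_s: 10.7
tool_pos: [0.4438, 0.3017, 0.0064]
tool_rot: [179.9, -0.1, 103.3]
force: [-0.1, -0.2, -0.0]
grip_width: 0.0872
```

```bash
python3 -c "
from h import *
go(.4444,.3007,.0055,103.2)
"
```

```text
t 10.7 pos [0.4438 0.3017 0.0064] rot [ 1.7991e+02 -7.0000e-02  1.0330e+02] w 0.0872 F [-0.1 -0.2 -0. ]
shift now-axes [-0.0012  0.0003  0.0009] turn [ 0.0015 -0.0013  0.0018] | shift in final axes [-0.0011  0.0003  0.0009] len 0.002
```

Emit:
send_rows --steps '[[[-0.001,0,0.0005],[0,0,0.002],0.07],[[-0.001,0,0.0005],[0,0,0.002],0.06],[[-0.001,0,0.0005],[0,0,0.002],0.045],[[-0.001,0,0.0005],[0,0,0.002],0.045],[[-0.001,0,0.0005],[0,0,0.002],0.045]]'

```text
time_s: 11.12
tool_pos: [0.4437, 0.3005, 0.0054]
tool_rot: [180.0, -0.1, 103.2]
force: [-0.3, 0.7, -0.4]
grip_width: 0.0617
```

Emit:
send_rows --steps '[[[0,0,0],[0,0,0],0.045],[[0,0,0.0],[0,0,0],0.045],[[0,0,0.0],[0,0,0],0.045],[[0,0,0.0],[0,0,0],0.045],[[0,0,0.0],[0,0,0],0.045]]'

```text
time_s: 11.53
tool_pos: [0.4437, 0.3005, 0.0054]
tool_rot: [180.0, -0.0, 103.2]
force: [-0.2, -0.8, 0.8]
grip_width: 0.0555
```

Emit:
send_rows --steps '[[[0,0,-0.006],[0,0,0],0.045],[[0,0,-0.02],[0,0,0],0.045],[[0,0,-0.04],[0,0,0],0.045],[[0,0,-0.06],[0,0,0],0.045],[[0,0,-0.07],[0,0,0],0.045]]'

```text
time_s: 11.95
tool_pos: [0.4448, 0.3014, 0.0781]
tool_rot: [179.8, -0.1, 103.2]
force: [0.2, 1.0, -0.5]
grip_width: 0.0558
```

```bash
python3 -c "
from h import *
go(.5133,.0622,.075,96)
"
```

```text
t 11.95 pos [0.4448 0.3014 0.0781] rot [ 1.7978e+02 -1.4000e-01  1.0319e+02] w 0.0558 F [ 0.2  1.  -0.5]
shift now-axes [-0.2485  0.0121  0.0025] turn [ 0.0036 -0.0026  0.1256] | shift in final axes [-0.245   0.0432  0.0031] len 0.249
```

Emit:
send_rows --steps '[[[-0.015,0.001,0.0],[0,0,0.02],0.045],[[-0.04,0.002,0.0],[0,0,0.05],0.045],[[-0.07,0.0035,0.0],[0,0,0.08],0.045],[[-0.1,0.005,0.0],[0,0,0.11],0.045],[[-0.13,0.0065,0.0],[0,0,0.125],0.045]]'

```text
time_s: 12.37
tool_pos: [0.4792, 0.1725, 0.0741]
tool_rot: [-179.9, -0.0, 95.9]
force: [0.3, -0.4, -0.4]
grip_width: 0.0559
```

```bash
python3 -c "
from h import *
go(.5133,.0622,.065,96)
"
```

```text
t 12.37 pos [0.4792 0.1725 0.0741] rot [-179.93   -0.     95.89] w 0.0559 F [ 0.3 -0.4 -0.4]
shift now-axes [-0.1132  0.0226  0.0091] turn [-0.0012 -0.     -0.0019] | shift in final axes [-0.1133  0.0224  0.0091] len 0.116
```

Emit:
send_rows --steps '[[[-0.028,0.0055,0.0],[0,0,0],0.045],[[-0.056,0.011,0.0],[0,0,0],0.045],[[-0.082,0.016,0.003],[0,0,0],0.045],[[-0.102,0.02,0.006],[0,0,0],0.045],[[-0.112,0.0225,0.009],[0,0,-0.002],0.045]]'

```text
time_s: 12.78
tool_pos: [0.5136, 0.0614, 0.0651]
tool_rot: [-179.9, 0.1, 95.8]
force: [0.0, -0.3, -0.7]
grip_width: 0.0561
```

Emit:
send_rows --steps '[[[0,0,0],[0,0,0],0.045],[[0,0,0.0],[0,0,0],0.045],[[0,0,0.004],[0,0,0],0.045],[[0,0,0.006],[0,0,0],0.045],[[0,0,0.006],[0,0,0],0.045]]'

```text
time_s: 13.2
tool_pos: [0.513, 0.0679, 0.0595]
tool_rot: [-180.0, -0.1, 96.3]
force: [0.6, -0.4, -1.4]
grip_width: 0.0562
```

Emit:
send_rows --steps '[[[0,0,0],[0,0,0],0.045],[[0,0,0.0],[0,0,0],0.045],[[0,0,0.0],[0,0,0],0.045],[[0,0,0.0],[0,0,0],0.045],[[0,0,0.0],[0,0,0],0.045]]'

```text
time_s: 13.62
tool_pos: [0.5139, 0.0664, 0.0603]
tool_rot: [180.0, -0.1, 96.1]
force: [0.9, 0.0, -1.1]
grip_width: 0.0559
```

```bash
python3 -c "
from h import *
go(.5133,.0622,.039,96)
c=cam('scene')
cv2.imwrite('pics/s8c.png',cv2.resize(c['pixels'][166:208,255:305,::-1],None,fx=14,fy=14,interpolation=cv2.INTER_CUBIC))
"
```

```text
t 13.62 pos [0.5139 0.0664 0.0603] rot [ 1.7996e+02 -6.0000e-02  9.6150e+01] w 0.0559 F [ 0.9  0.  -1.1]
shift now-axes [-0.0042 -0.0011  0.0213] turn [ 0.0007 -0.001   0.0026] | shift in final axes [-0.0041 -0.001   0.0213] len 0.022
```

View pics/s8c.png

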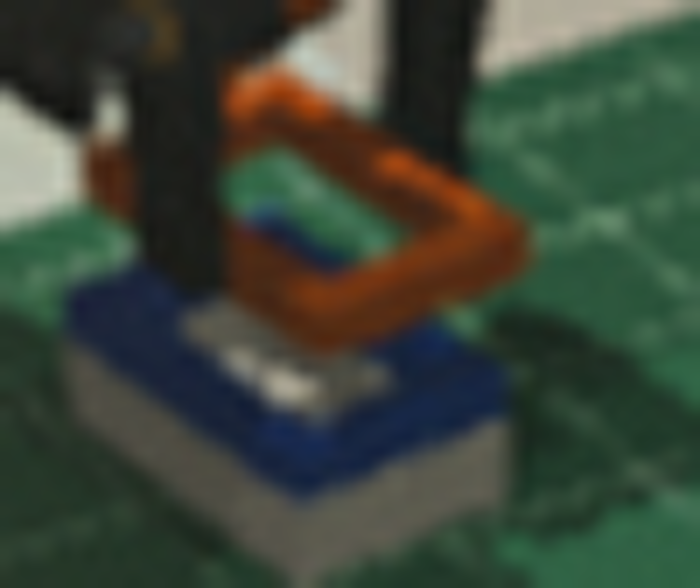

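Orange hangs about 20 mm above blue, shifted right by about 20 crop px. The 4 mm y offset I measured accounts for this. Lowering with the correction.

Emit:
send_rows --steps '[[[-0.002,0,0.0],[0,0,0.002],0.045],[[-0.004,-0.001,0.005],[0,0,0.002],0.045],[[-0.004,-0.001,0.01],[0,0,0.002],0.045],[[-0.004,-0.001,0.015],[0,0,0.002],0.045],[[-0.004,-0.001,0.018],[0,0,0.002],0.045]]'

```text
time_s: 14.08
tool_pos: [0.5126, 0.0621, 0.0411]
tool_rot: [-179.9, -0.0, 96.0]
force: [0.3, -0.2, -0.2]
grip_width: 0.0557
```

Emit:
send_rows --steps '[[[0,0,0],[0,0,0],0.045],[[0,0,0.0],[0,0,0],0.045],[[0,0,0.001],[0,0,0],0.045],[[0,0,0.002],[0,0,0],0.045],[[0,0,0.002],[0,0,0],0.045]]'

```text
time_s: 14.5
tool_pos: [0.5133, 0.0624, 0.0402]
tool_rot: [180.0, -0.1, 96.0]
force: [-0.5, 0.6, -0.4]
grip_width: 0.0559
```

Emit:
send_rows --steps '[[[0,0,0],[0,0,0],0.045],[[0,0,0.0],[0,0,0],0.045],[[0,0,0.0],[0,0,0],0.045],[[0,0,0.0],[0,0,0],0.045],[[0,0,0.0],[0,0,0],0.045]]'

```text
time_s: 14.92
tool_pos: [0.5133, 0.0623, 0.0402]
tool_rot: [180.0, -0.1, 96.0]
force: [0.2, 0.3, -1.2]
grip_width: 0.0559
```

```bash
python3 -c "
from h import *
go(.5133,.0622,.0375,96)
c=cam('scene')
cv2.imwrite('pics/s9c.png',cv2.resize(c['pixels'][166:208,255:305,::-1],None,fx=14,fy=14,interpolation=cv2.INTER_CUBIC))
"
```

```text
t 14.92 pos [0.5133 0.0623 0.0402] rot [ 1.7997e+02 -6.0000e-02  9.6030e+01] w 0.0559 F [ 0.2  0.3 -1.2]
shift now-axes [-0.0001  0.      0.0027] turn [ 0.0006 -0.001   0.0005] | shift in final axes [-0.0001  0.      0.0027] len 0.003
```

View pics/s9c.png

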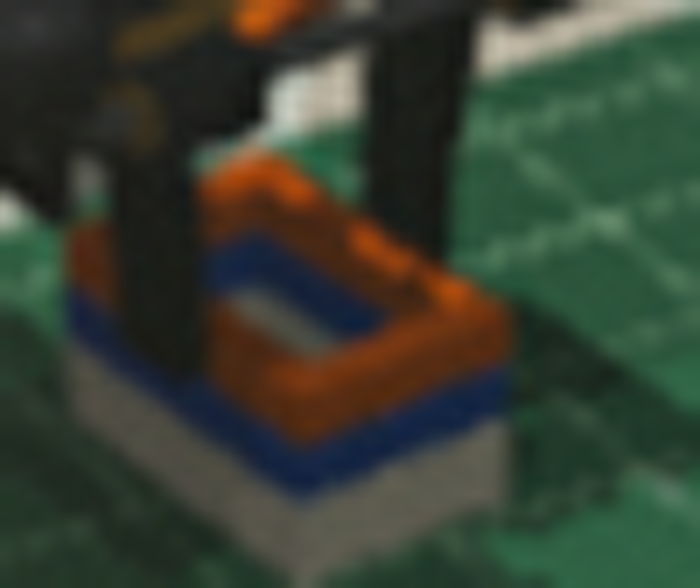

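Orange lines up with blue: left 70/68, right 512/508, near corner 305/303. Seat it and release.

Emit:
send_rows --steps '[[[0,0,0.001],[0,0,0],0.045],[[0,0,0.002],[0,0,0],0.045],[[0,0,0.0025],[0,0,0],0.045],[[0,0,0.0027],[0,0,0],0.045],[[0,0,0.0027],[0,0,0],0.045]]'

```text
time_s: 15.38
tool_pos: [0.5132, 0.0623, 0.0374]
tool_rot: [180.0, -0.1, 96.0]
force: [-0.1, 0.0, -1.1]
grip_width: 0.0558
```

Emit:
send_rows --steps '[[[0,0,0.0],[0,0,0],0.045],[[0,0,0.0],[0,0,0],0.058],[[0,0,0.0],[0,0,0],0.065],[[0,0,0.0],[0,0,0],0.075],[[0,0,0.0],[0,0,0],0.087]]'

```text
time_s: 15.8
tool_pos: [0.5133, 0.0623, 0.0376]
tool_rot: [180.0, -0.1, 96.0]
force: [-0.6, -0.5, 0.3]
grip_width: 0.0706
```

Emit:
send_rows --steps '[[[0,0,0.0],[0,0,0],0.087],[[0,0,0.0],[0,0,0],0.087],[[0,0,-0.01],[0,0,0],0.087],[[0,0,-0.03],[0,0,0],0.087],[[0,0,-0.06],[0,0,0],0.087]]'

```text
time_s: 16.22
tool_pos: [0.5112, 0.0619, 0.0965]
tool_rot: [-179.7, -0.0, 96.0]
force: [0.3, -0.0, 0.8]
grip_width: 0.0864
```

```bash
python3 -c "
from h import *
go(.5133,.0622,.20,64.7)
c=cam('scene')
cv2.imwrite('pics/s10c.png',cv2.resize(c['pixels'][166:208,255:305,::-1],None,fx=14,fy=14,interpolation=cv2.INTER_CUBIC))
"
```

```text
t 16.22 pos [0.5112 0.0619 0.0965] rot [-1.7973e+02 -2.0000e-02  9.6030e+01] w 0.0864 F [ 0.3 -0.   0.8]
shift now-axes [ 0.0002  0.0017 -0.1035] turn [-0.0046  0.001   0.5467] | shift in final axes [ 0.0012  0.0018 -0.1035] len 0.104
```

View pics/s10c.png

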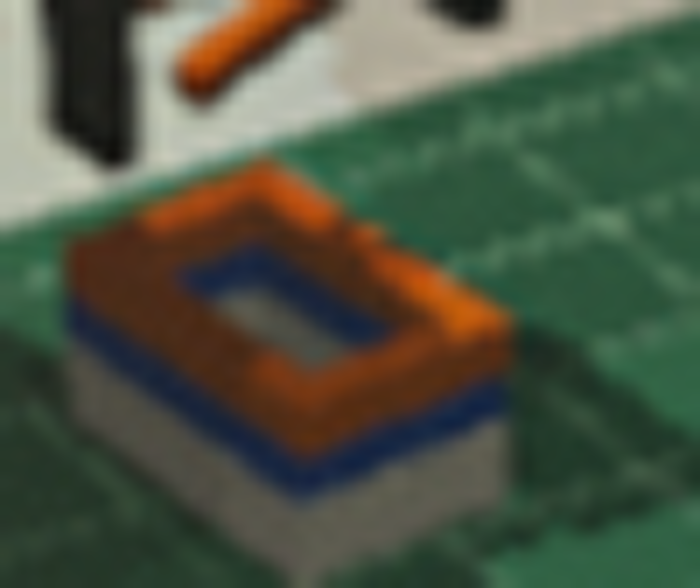

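The pile is square: all three left edges are at about 68–70 and the right edges at 508–512. Now rise and turn for the cover.

Emit:
send_rows --steps '[[[0,0,-0.02],[0,0,0.08],0.087],[[0,0,-0.045],[0,0,0.18],0.087],[[0,0,-0.07],[0,0,0.28],0.087],[[0,0,-0.095],[0,0,0.38],0.087],[[0,0,-0.115],[0,0,0.48],0.087]]'

```text
time_s: 16.68
tool_pos: [0.5138, 0.0621, 0.2154]
tool_rot: [179.9, -0.2, 68.2]
force: [0.9, 0.0, 0.3]
grip_width: 0.0868
```

```bash
python3 -c "
from h import *
go(.5205,-.303,.20,64.7)
"
```

```text
t 16.68 pos [0.5138 0.0621 0.2154] rot [ 1.7987e+02 -1.6000e-01  6.8230e+01] w 0.0868 F [0.9 0.  0.3]
shift now-axes [-0.3366  0.1416  0.0148] turn [ 0.0022 -0.0028  0.0617] | shift in final axes [-0.3272  0.1621  0.0154] len 0.366
```

Emit:
send_rows --steps '[[[-0.022,0.009,0.0],[0,0,0.012],0.087],[[-0.053,0.022,0.0],[0,0,0.024],0.087],[[-0.085,0.036,0.0],[0,0,0.036],0.087],[[-0.12,0.05,0.0],[0,0,0.048],0.087],[[-0.155,0.065,0.0],[0,0,0.061],0.087]]'

```text
time_s: 17.1
tool_pos: [0.5169, -0.1073, 0.2134]
tool_rot: [179.9, -0.1, 65.1]
force: [0.6, -0.0, 0.0]
grip_width: 0.0869
```

```bash
python3 -c "
from h import *
go(.5205,-.303,.10,64.7)
"
```

```text
t 17.1 pos [ 0.5169 -0.1073  0.2134] rot [ 1.7993e+02 -1.1000e-01  6.5060e+01] w 0.0869 F [ 0.6 -0.   0. ]
shift now-axes [-0.1762  0.0857  0.1132] turn [ 0.0012 -0.002   0.0062] | shift in final axes [-0.1754  0.0869  0.1134] len 0.226
```

Emit:
send_rows --steps '[[[-0.035,0.017,0.0],[0,0,0.003],0.087],[[-0.072,0.035,0.0],[0,0,0.006],0.087],[[-0.11,0.054,0.0],[0,0,0.006],0.087],[[-0.147,0.071,0.0],[0,0,0.006],0.087],[[-0.174,0.085,0.0],[0,0,0.006],0.087]]'

```text
time_s: 17.52
tool_pos: [0.5194, -0.3039, 0.2132]
tool_rot: [179.9, 0.0, 64.5]
force: [0.4, -0.5, -0.9]
grip_width: 0.0871
```

Emit:
send_rows --steps '[[[0,0,0.02],[0,0,0],0.087],[[0,0,0.05],[0,0,0],0.087],[[0,0,0.08],[0,0,0],0.087],[[0,0,0.11],[0,0,0],0.087],[[0,0,0.13],[0,0,0],0.087]]'

```text
time_s: 17.93
tool_pos: [0.5195, -0.2987, 0.0799]
tool_rot: [-179.9, -0.1, 64.7]
force: [-0.2, -0.1, -0.0]
grip_width: 0.087
```

Emit:
send_rows --steps '[[[0,0,0.0],[0,0,0],0.087],[[0,0,0.0],[0,0,0],0.087],[[0,0,0.0],[0,0,0],0.087],[[0,0,0.0],[0,0,0],0.087],[[0,0,0.0],[0,0,0],0.087]]'

```text
time_s: 18.35
tool_pos: [0.5218, -0.3, 0.0842]
tool_rot: [179.8, -0.1, 64.7]
force: [-0.3, 0.2, 0.7]
grip_width: 0.0871
```

```bash
python3 -c "
from h import *
go(.5205,-.303,.019,64.7)
c=cam('scene')
cv2.imwrite('pics/s11c.png',cv2.resize(c['pixels'][170:270,110:230,::-1],None,fx=5,fy=5,interpolation=cv2.INTER_CUBIC))
"
```

```text
t 18.35 pos [ 0.5218 -0.3     0.0842] rot [ 1.7981e+02 -8.0000e-02  6.4690e+01] w 0.0871 F [-0.3  0.2  0.7]
shift now-axes [-0.0033 -0.0002  0.0652] turn [ 0.0034 -0.0014 -0.0002] | shift in final axes [-0.0033  0.0001  0.0652] len 0.065
```

View pics/s11c.png

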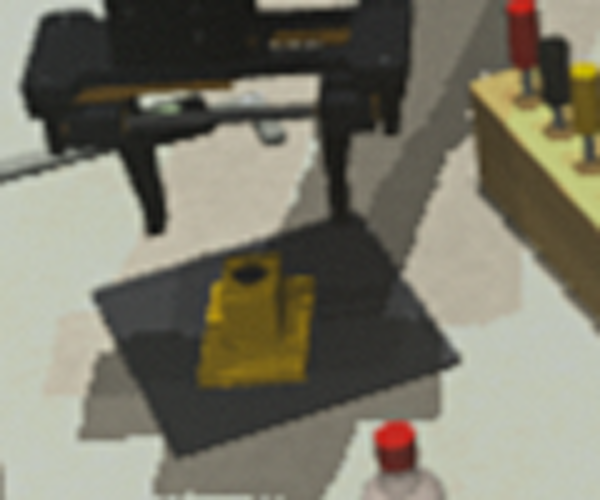

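The finger midpoint is about (250,225) in the crop, above the block at (250,285), and the block's 30 mm width faces the jaws. Descending.

Emit:
send_rows --steps '[[[-0.002,0,0.012],[0,0,0],0.087],[[-0.003,0,0.028],[0,0,0],0.087],[[-0.003,0,0.044],[0,0,0],0.087],[[-0.003,0,0.055],[0,0,0],0.087],[[-0.003,0,0.06],[0,0,0],0.087]]'

```text
time_s: 18.82
tool_pos: [0.518, -0.3014, 0.0199]
tool_rot: [-179.8, -0.1, 64.7]
force: [-1.3, 0.6, 0.5]
grip_width: 0.0869
```

Emit:
send_rows --steps '[[[0,0,0.0],[0,0,0],0.087],[[0,0,0.0],[0,0,0],0.087],[[0,0,0.002],[0,0,0],0.087],[[0,0,0.004],[0,0,0],0.087],[[0,0,0.004],[0,0,0],0.087]]'

```text
time_s: 19.23
tool_pos: [0.5196, -0.3021, 0.0184]
tool_rot: [180.0, -0.1, 64.7]
force: [0.4, 0.5, -0.6]
grip_width: 0.087
```

Emit:
send_rows --steps '[[[0,0,0.0],[0,0,0],0.087],[[0,0,0.0],[0,0,0],0.087],[[0,0,0.0],[0,0,0],0.087],[[0,0,0.0],[0,0,0],0.087],[[0,0,0.0],[0,0,0],0.087]]'

```text
time_s: 19.65
tool_pos: [0.5194, -0.3021, 0.0182]
tool_rot: [-180.0, -0.1, 64.7]
force: [0.1, -0.1, -0.5]
grip_width: 0.0871
```

```bash
python3 -c "
from h import *
go(.5205,-.303,.019,64.7)
c=cam('scene')
cv2.imwrite('pics/s12c.png',cv2.resize(c['pixels'][170:270,110:230,::-1],None,fx=5,fy=5,interpolation=cv2.INTER_CUBIC))
"
```

```text
t 19.65 pos [ 0.5194 -0.3021  0.0182] rot [-1.800e+02 -6.000e-02  6.469e+01] w 0.0871 F [ 0.1 -0.1 -0.5]
shift now-axes [-0.0004  0.0014 -0.0008] turn [-0.     -0.0011 -0.0002] | shift in final axes [-0.0004  0.0014 -0.0008] len 0.002
```

View pics/s12c.png

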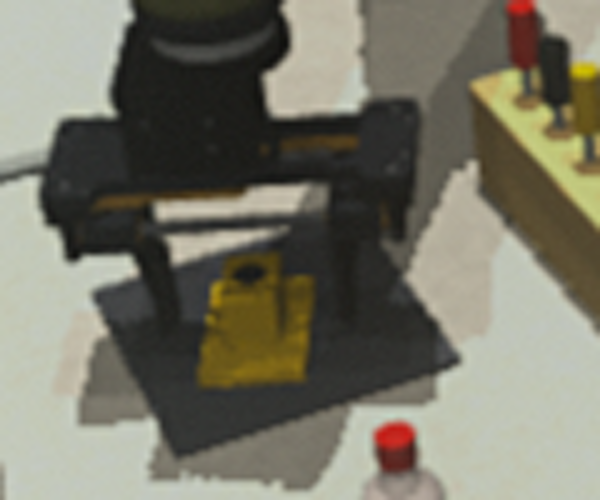

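Emit:
send_rows --steps '[[[-0.0005,0.0014,0],[0,0,0],0.06],[[-0.0005,0.0014,0],[0,0,0],0.04],[[-0.0005,0.0014,0],[0,0,0],0.02],[[-0.0005,0.0014,0],[0,0,0],0.02],[[-0.0005,0.0014,0],[0,0,0],0.02]]' --grip_force 25

```text
time_s: 20.12
tool_pos: [0.5204, -0.3031, 0.0181]
tool_rot: [-180.0, -0.1, 64.7]
force: [0.3, -0.3, -0.3]
grip_width: 0.0618
```

Emit:
send_rows --steps '[[[0,0,0.0],[0,0,0],0.02],[[0,0,0.0],[0,0,0],0.02],[[0,0,0.0],[0,0,0],0.02],[[0,0,0.0],[0,0,0],0.02],[[0,0,0.0],[0,0,0],0.02]]'

```text
time_s: 20.53
tool_pos: [0.5204, -0.3031, 0.0181]
tool_rot: [-180.0, -0.1, 64.7]
force: [0.7, 0.3, -0.3]
grip_width: 0.0299
```

Emit:
send_rows --steps '[[[0,0,0.0],[0,0,0],0.02],[[0,0,0.0],[0,0,0],0.02],[[0,0,0.0],[0,0,0],0.02],[[0,0,0.0],[0,0,0],0.02],[[0,0,0.0],[0,0,0],0.02]]'

```text
time_s: 20.95
tool_pos: [0.5204, -0.3031, 0.0182]
tool_rot: [-180.0, -0.1, 64.7]
force: [0.1, 0.8, -0.6]
grip_width: 0.0295
```

```bash
python3 -c "
from h import *
go(.5205,-.303,.019,64.7)
"
```

```text
t 20.95 pos [ 0.5204 -0.3031  0.0182] rot [-1.7999e+02 -6.0000e-02  6.4690e+01] w 0.0295 F [ 0.1  0.8 -0.6]
shift now-axes [ 0.0002  0.0001 -0.0008] turn [-0.0001 -0.001  -0.0002] | shift in final axes [ 0.0002  0.0001 -0.0008] len 0.001
```

Emit:
send_rows --steps '[[[0,0,-0.006],[0,0,0],0.02],[[0,0,-0.02],[0,0,0],0.02],[[0,0,-0.04],[0,0,0],0.02],[[0,0,-0.062],[0,0,0],0.02],[[0,0,-0.085],[0,0,0],0.02]]'

```text
time_s: 21.37
tool_pos: [0.5202, -0.3033, 0.105]
tool_rot: [180.0, -0.1, 64.7]
force: [0.3, -1.4, -0.5]
grip_width: 0.0302
```

Emit:
send_rows --steps '[[[0,0,-0.025],[0,0,0],0.02],[[0,0,-0.05],[0,0,0],0.02],[[0,0,-0.075],[0,0,0],0.02],[[0,0,-0.1],[0,0,0],0.02],[[0,0,-0.112],[0,0,0],0.02]]'

```text
time_s: 21.78
tool_pos: [0.5215, -0.3043, 0.2201]
tool_rot: [179.7, -0.1, 64.7]
force: [0.8, -1.3, -0.7]
grip_width: 0.0297
```

```bash
python3 -c "
from h import *
go(.5133,.0622,.215,96)
c=cam('scene')
cv2.imwrite('pics/s13c.png',cv2.resize(c['pixels'][80:270,70:290,::-1],None,fx=3,fy=3,interpolation=cv2.INTER_CUBIC))
"
```

```text
t 21.78 pos [ 0.5215 -0.3043  0.2201] rot [ 1.7965e+02 -9.0000e-02  6.4670e+01] w 0.0297 F [ 0.8 -1.3 -0.7]
shift now-axes [ 0.3278 -0.1643  0.0046] turn [ 6.300e-03  2.000e-04 -5.469e-01] | shift in final axes [0.3654 0.0302 0.0051] len 0.367
```

View pics/s13c.png

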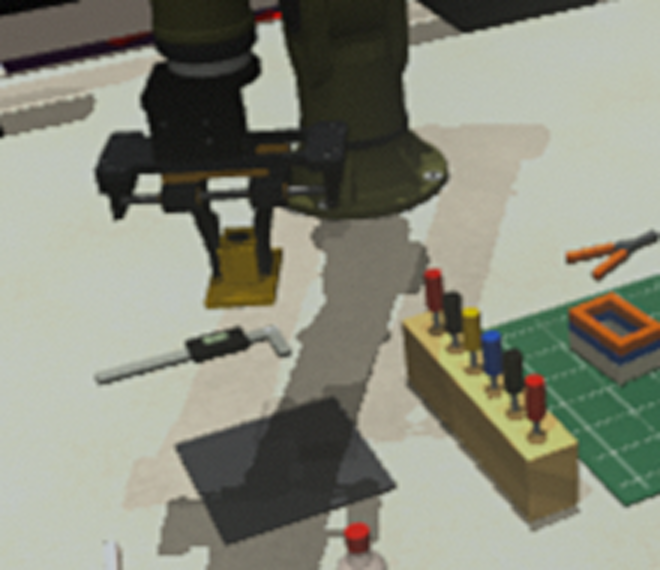

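The cover is held level, well above the handles. Crossing at about 0.2 m underside height.

Emit:
send_rows --steps '[[[0.012,-0.006,0],[0,0,-0.04],0.02],[[0.033,-0.017,0],[0,0,-0.1],0.02],[[0.058,-0.029,0],[0,0,-0.17],0.02],[[0.084,-0.042,0],[0,0,-0.24],0.02],[[0.11,-0.055,0],[0,0,-0.31],0.02]]'

```text
time_s: 22.25
tool_pos: [0.5161, -0.1776, 0.213]
tool_rot: [-179.8, -0.1, 82.8]
force: [0.8, 0.4, -0.4]
grip_width: 0.0301
```

```bash
python3 -c "
from h import *
go(.5133,.0622,.215,96)
"
```

```text
t 22.25 pos [ 0.5161 -0.1776  0.213 ] rot [-1.798e+02 -9.000e-02  8.278e+01] w 0.0301 F [ 0.8  0.4 -0.4]
shift now-axes [ 0.2376 -0.0329 -0.0015] turn [-0.0034 -0.002  -0.2308] | shift in final axes [ 0.2388  0.0223 -0.002 ] len 0.24
```

Emit:
send_rows --steps '[[[0.028,-0.004,0],[0,0,-0.05],0.02],[[0.056,-0.008,0],[0,0,-0.1],0.02],[[0.084,-0.012,0],[0,0,-0.15],0.02],[[0.112,-0.016,0],[0,0,-0.2],0.02],[[0.14,-0.0195,0],[0,0,-0.23],0.02]]'

```text
time_s: 22.67
tool_pos: [0.5148, -0.0364, 0.2133]
tool_rot: [-179.8, -0.1, 95.9]
force: [0.5, 0.3, -0.7]
grip_width: 0.03
```

```bash
python3 -c "
from h import *
go(.5133,.0622,.215,96)
"
```

```text
t 22.67 pos [ 0.5148 -0.0364  0.2133] rot [-1.7982e+02 -8.0000e-02  9.5930e+01] w 0.03 F [ 0.5  0.3 -0.7]
shift now-axes [ 0.0982  0.0087 -0.0015] turn [-0.0031 -0.0014 -0.0012] | shift in final axes [ 0.0982  0.0089 -0.0017] len 0.099
```

Emit:
send_rows --steps '[[[0.025,0.002,0],[0,0,0],0.02],[[0.05,0.0045,0],[0,0,0],0.02],[[0.072,0.0065,0],[0,0,0],0.02],[[0.089,0.008,0],[0,0,-0.001],0.02],[[0.097,0.0085,0],[0,0,-0.001],0.02]]'

```text
time_s: 23.08
tool_pos: [0.5136, 0.0623, 0.2134]
tool_rot: [-179.8, -0.1, 96.1]
force: [0.5, -0.5, 1.0]
grip_width: 0.0301
```

Emit:
send_rows --steps '[[[0,0,0.01],[0,0,0],0.02],[[0,0,0.035],[0,0,0],0.02],[[0,0,0.065],[0,0,0],0.02],[[0,0,0.09],[0,0,0],0.02],[[0,0,0.105],[0,0,0],0.02]]'

```text
time_s: 23.5
tool_pos: [0.5128, 0.0564, 0.106]
tool_rot: [-179.7, 0.0, 95.6]
force: [-0.7, -0.7, -0.8]
grip_width: 0.0296
```

Emit:
send_rows --steps '[[[0,0,0.0],[0,0,0],0.02],[[0,0,0.0],[0,0,0],0.02],[[0,0,0.0],[0,0,0],0.02],[[0,0,0.0],[0,0,0],0.02],[[0,0,0.0],[0,0,0],0.02]]'

```text
time_s: 23.92
tool_pos: [0.5166, 0.0584, 0.1118]
tool_rot: [179.8, -0.1, 95.7]
force: [0.3, 0.5, 0.5]
grip_width: 0.0298
```

```bash
python3 -c "
from h import *
go(.5133,.0622,.070,96)
c=cam('scene')
cv2.imwrite('pics/s14c.png',cv2.resize(c['pixels'][120:220,230:340,::-1],None,fx=6,fy=6,interpolation=cv2.INTER_CUBIC))
"
```

```text
t 23.92 pos [0.5166 0.0584 0.1118] rot [ 1.7983e+02 -7.0000e-02  9.5680e+01] w 0.0298 F [0.3 0.5 0.5]
shift now-axes [ 0.0041 -0.0031  0.0418] turn [ 0.0029 -0.0012 -0.0056] | shift in final axes [ 0.0041 -0.0029  0.0418] len 0.042
```

View pics/s14c.png

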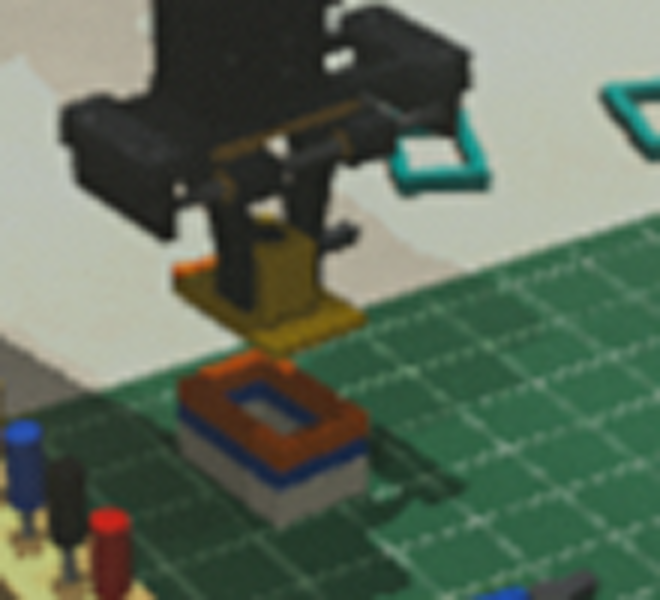

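Cover hangs directly above the pile with its plate parallel to it. Lowering to the hold height with the 4 mm / 3 mm correction.

Emit:
send_rows --steps '[[[0.002,-0.001,0.006],[0,0,-0.003],0.02],[[0.004,-0.003,0.015],[0,0,-0.006],0.02],[[0.004,-0.003,0.025],[0,0,-0.006],0.02],[[0.004,-0.003,0.032],[0,0,-0.006],0.02],[[0.004,-0.003,0.036],[0,0,-0.006],0.02]]'

```text
time_s: 24.38
tool_pos: [0.5111, 0.0621, 0.0726]
tool_rot: [-179.9, -0.0, 96.0]
force: [0.1, 0.1, -1.3]
grip_width: 0.0297
```

Emit:
send_rows --steps '[[[0,0,0.002],[0,0,0],0.02],[[0,0,0.004],[0,0,0],0.02],[[0,0,0.005],[0,0,0],0.02],[[0,0,0.005],[0,0,0],0.02],[[0,0,0.005],[0,0,0],0.02]]'

```text
time_s: 24.8
tool_pos: [0.5126, 0.0622, 0.0698]
tool_rot: [179.9, -0.1, 96.0]
force: [-0.6, 0.1, -0.6]
grip_width: 0.0298
```

Emit:
send_rows --steps '[[[0,0,0.0],[0,0,0],0.02],[[0,0,0.0],[0,0,0],0.02],[[0,0,0.0],[0,0,0],0.02],[[0,0,0.0],[0,0,0],0.02],[[0,0,0.0],[0,0,0],0.02]]'

```text
time_s: 25.22
tool_pos: [0.5123, 0.0622, 0.0696]
tool_rot: [180.0, -0.1, 96.0]
force: [-0.5, 0.1, -0.7]
grip_width: 0.0301
```

```bash
python3 -c "
from h import *
go(.5133,.0622,.0692,96)
c=cam('scene')
cv2.imwrite('pics/s15c.png',cv2.resize(c['pixels'][158:208,255:305,::-1],None,fx=11.5,fy=11.5,interpolation=cv2.INTER_CUBIC))
"
```

```text
t 25.22 pos [0.5123 0.0622 0.0696] rot [ 1.7997e+02 -6.0000e-02  9.6030e+01] w 0.0301 F [-0.5  0.1 -0.7]
shift now-axes [-0.0001  0.0009  0.0004] turn [ 0.0006 -0.001   0.0005] | shift in final axes [-0.0001  0.001   0.0004] len 0.001
```

View pics/s15c.png

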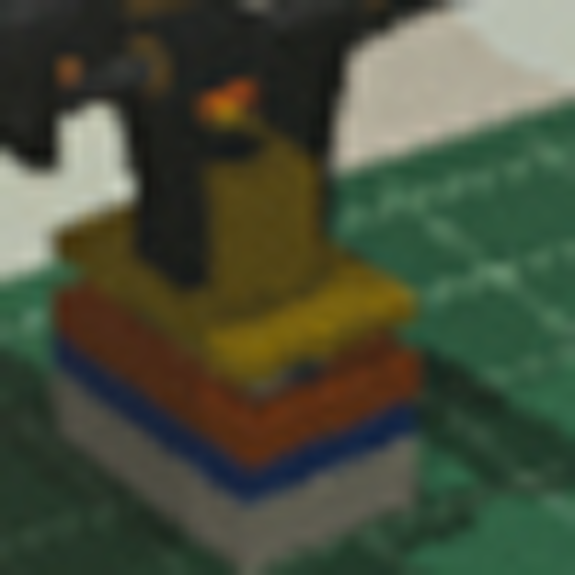

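Cover edges (55, 415, near corner 245) against orange (57, 422, 250) put it about 1 mm short in x, with a vertical gap of about 10 mm. One small nudge next.

Emit:
send_rows --steps '[[[0,0.0005,0.0],[0,0,0],0.02],[[0,0.0012,0.0],[0,0,0],0.02],[[0,0.0012,0.0],[0,0,0],0.02],[[0,0.0012,0.0],[0,0,0],0.02],[[0,0.0012,0.0],[0,0,0],0.02]]'

```text
time_s: 25.68
tool_pos: [0.5135, 0.0623, 0.0695]
tool_rot: [180.0, -0.1, 96.0]
force: [0.4, 0.6, -0.6]
grip_width: 0.0298
```

Emit:
send_rows --steps '[[[0,0,0.0],[0,0,0],0.02],[[0,0,0.0],[0,0,0],0.02],[[0,0,0.0],[0,0,0],0.02],[[0,0,0.0],[0,0,0],0.02],[[0,0,0.0],[0,0,0],0.02]]'

```text
time_s: 26.1
tool_pos: [0.5135, 0.0623, 0.0695]
tool_rot: [180.0, -0.1, 96.0]
force: [-0.5, 0.2, -1.9]
grip_width: 0.03
```

Emit:
send_rows --steps '[[[0,0,0.0],[0,0,0],0.02],[[0,0,0.0],[0,0,0],0.02],[[0,0,0.0],[0,0,0],0.02],[[0,0,0.0],[0,0,0],0.02],[[0,0,0.0],[0,0,0],0.02]]'

```text
time_s: 26.52
tool_pos: [0.5135, 0.0623, 0.0695]
tool_rot: [180.0, -0.1, 96.0]
force: [-0.3, -0.3, -0.3]
grip_width: 0.0297
```

```bash
python3 -c "
from h import *
go(.5133,.0622,.0692,96)
c=cam('scene','s16')
cv2.imwrite('pics/s16c.png',cv2.resize(c['pixels'][158:208,255:305,::-1],None,fx=11.5,fy=11.5,interpolation=cv2.INTER_CUBIC))
"
```

```text
t 26.52 pos [0.5135 0.0623 0.0695] rot [ 1.7997e+02 -6.0000e-02  9.6030e+01] w 0.0297 F [-0.3 -0.3 -0.3]
shift now-axes [-0.0001 -0.0002  0.0003] turn [ 0.0004 -0.001   0.0005] | shift in final axes [-0.0001 -0.0002  0.0003] len 0.0
```

View pics/s16c.png

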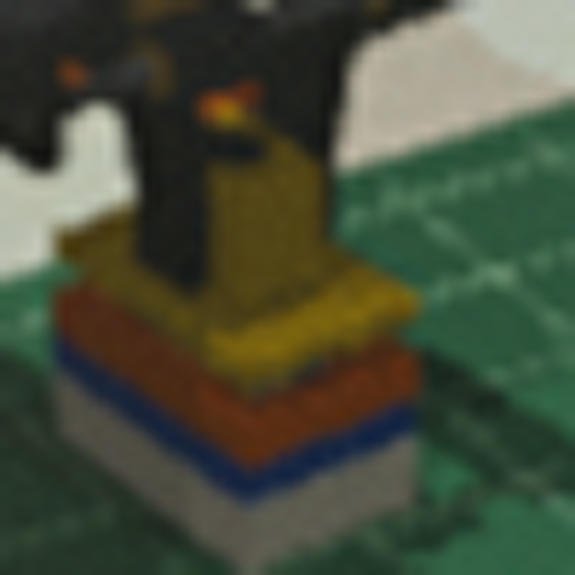

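View pics/s16.png

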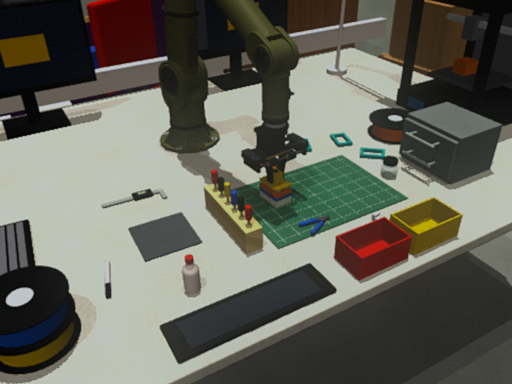

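Cover edges (57, 420, near corner about 248) now match orange (57, 422, 250). It hangs about 10 mm clear and still, and the bystanders visible in this view are where they started. Handing in.

```bash
python3 -c "
from h import *
env.sign_off()
o=env.get_obs(); print(o['time_s'],o['tool_pos'],o['grip_width'])"
```

```text
the job is handed in; nothing more can be done
the job is handed in; nothing more can be done
```

The housing is stacked and the job is handed in at about 26.5 s of the 72 s allowed; sign-off gives no verdict. Blue lies on the base tray and orange on blue, both let go. The cover went over the rack with its underside about 0.2 m up (handles end at 0.13 m) and is still gripped above the pile.

- **Alignment:** in the last scene picture the edges of base, blue, orange and cover agree to within about 1 mm.
- **Cover:** its underside is about 10 mm above orange. The tool was within about 0.1° of level, the arm was still, and the fingers read 29.7 mm on the 30 mm block.
- **Corrections on the way:** blue first looked about 2 mm off on the base, so I shifted it before letting go. The cover was about 1 mm off and I nudged it.
- **Top-view disagreement:** the top camera put the base about 2 mm from where the pile ended up. I trusted the close scene-camera comparison of edges instead.
- **Not checked:** the arm hides the pile from the top camera, so the final alignment rests on the scene view and the tool readings. I checked the bystanders only by eye in that view, where the pliers are hidden behind the arm. I took no reading after sign-off, because the state was no longer available.

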